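Slide the vanity caddy to its mark and lock it

TASK

Flip the red cam lever up to free the caddy, slide the caddy along its rail until its black pointer stands over the orange mark, then flip the lever fully down again to lock it there. Work in under the light bar without bumping it, keep the perfume bottle and the lip balm case standing in the caddy's tray, and leave the other things on the shelf where they are.

Things in the scene. Friction and masses are not known exactly. Their poses are not given: they have to be found in the camera images.
- rail: Fixed slide unit: white base plate 540 mm long (along its own y) and 12 mm thick, its edges at x = -85 and +40 mm, with an aluminium rail strip 28 mm wide, top at 30 mm, along the middle. Origin: middle of the rail, at the underside (shelf height). Its y axis runs along the rail; its -x side faces roughly towards the robot. All the other rail and caddy directions below are in this frame. Black tick marks every 20 mm along the front ledge are decoration.
- light_bar: Slim aluminium light bar fixed to the rail unit, same origin and axes as rail: a 16 mm (x) by 12 mm (z) bar along y at x = +20 mm, z = 214 to 226 mm, on two 12 mm thick posts at y = -255 and +255 mm. It hangs almost over the raised lever, so a gripper pointing straight down there hits it: lean the tool 25 to 40 degrees, its body back towards the robot (-x).
- mark_mid (a point): Middle of the top of the orange mark, a flat tab 12 mm wide (along the rail), 30 mm long (across it), fixed on the front ledge of the base plate 62 mm to the -x side of the rail's middle line. Its axes are parallel to those of rail.
- pointer (a point): Tip of the caddy's pointer, a 3 mm wide black bar that sticks out to -x from the caddy, just above the ledge. It lies 35 mm to the +y side of the lever. Over the mark when it and the mark agree along the rail (y) to within the mark's half width of 6 mm; the start lies 45 to 240 mm away, either way.
- carriage (a joint): Travel of the caddy along the rail's +y from where it started (m, 0 at the start). It slides against about 2 N of friction and stays where it is left; with the lever down the cam clamps it to the rail and it gives way only to some 30 N.
- lever (a joint): Angle of the cam lever (rad): 0 = fully down, locked, the lever pointing to -x and 20 degrees above level; 1.15 = fully up, free, 86 degrees above level. The cam bites below about 0.75; past 0.15 on the way down it goes over centre and stays locked. It stays where it is left when up; 1 to 6 N at the grip moves it.
- lever_pivot (a point): Hinge axis of the lever, which runs along the rail's y, in the middle of the caddy's 56 mm (x) by 92 mm (y) grey block, 47 mm above the shelf; the top of the block is at 62 mm. The lever swings in a 24 mm wide slot in the block.
- lever_grip (a point): Centre of the red grip of the lever, 70 mm from the hinge axis: 42 mm long along the lever, 18 mm wide along the rail's y, 15 mm thick. Pinched across its width it can be swung and used to push the caddy along, the pads turning on it. Free room on both sides.
- tray (a point): Middle of the inner floor of the caddy's brown wooden tray, on the +x side of the caddy and moving with it; 80 mm (x) by 170 mm (y) outside, walls 4 mm thick and 13 mm high inside.
- perfume_center (a point): Centre of the amber glass perfume bottle, round, 60 mm across, 82 mm tall, standing loose in the tray, z up.
- balm_center (a point): Centre of the green silicone lip balm case, 40 x 62 x 22 mm, loose in the tray.
- clip_center (a point): Centre of the steel hair clip, 85 mm long, 12 mm high, lying on the shelf between robot and rail unit. Bystander.
- jar_center (a point): Centre of the white cream jar, 60 mm across, 50 mm tall, standing on the shelf on the robot side of the rail unit, near its +y end. Bystander.
- cup_center (a point): Centre of the bamboo brush cup, 72 mm across, 100 mm tall (brushes reach 210 mm), on the left. Bystander.
- brush_center (a point): Middle of the wooden hairbrush, 190 mm long, 22 mm high, lying on the right. Bystander.
There are look-alikes about, which are no part of the job. What is meant by the part that bears balm_center is not blue, brown or grey, and is the smaller of those in its own colour.

How it is judged:
On the way, in this order (a step that is already met when the one before it is completed fails the run):
1. the lever is flipped up and the caddy is free (value of joint lever above 0.85 rad), for 0.1 s.
2. with the lever up, the pointer stands over the orange mark (value of joint lever above 0.75 rad and y of pointer in the frame of mark_mid between -0.0065 and 0.0065 m), for 0.2 s.
At the end, for the whole second after the job is handed in: The lever is down (below 0.12 rad), the pointer is within 6.5 mm of the middle of the orange mark along the rail, the caddy is at rest, and the perfume bottle and the balm case stand upright in the tray (value of joint lever below 0.12 rad and y of pointer in the frame of mark_mid between -0.0065 and 0.0065 m and velocity of joint carriage between -0.005 and 0.005 m/s and angle between perfume_center's own z axis and vertical below 0.2 rad and horizontal distance between each of perfume_center, balm_center and tray below 0.085 m and angle between balm_center's own z axis and vertical below 0.3 rad); the robot touches nothing.
It fails at once if the light bar is bumped (more than 3 N) (contact force between light_bar and anything else above 3 N).
It fails at once if the perfume bottle is tipped (more than 0.5 rad) (angle between perfume_center's own z axis and vertical above 0.5 rad).
It fails at once if a bystander is shifted more than 20 mm (distance of any of clip_center, jar_center, cup_center, brush_center from where it was at the start of the episode above 0.02 m).
It also fails if it takes over 43 s, if anything falls off the work surface, if the arm or the gripper's body presses on something with over 40 N, if the wrist force passes 120 N, or if a joint passes its speed limit or range.

ROBOT

A 6-joint arm with a two-finger parallel gripper is mounted at the origin on the work surface. World frame = base frame: x ahead of the robot, y to its left, z up, the work surface at z = 0. Lengths are in m, angles in rad, forces in N, time in s.
With the tool pointing down it reaches from about 0.3 to 0.875 m from the base axis. Payload 4.2 kg.
Tool frame: the origin (TCP) lies at the very end of the fingers, on their centre line; the grasp point (between the pads) lies 19 mm behind it (manip.grip_point_offset is the distance from the TCP to the grasp point, in m); y points along the fingers, z is the direction in which the jaws open and shut, and the axes are right-handed (so a half turn about y gives the same grasp; the last joint's range is limited). The gripper opens to 85 mm and grips with 20 to 120 N. Pads are 22 mm wide; open, the fingers measure 114 mm over their backs; the gripper's body (76 mm by 85 mm) begins 54 mm behind the grasp point. The pads swing forward as they close: fully open they stand 13 mm farther back than shut.
Start: joints at [-1.213, 0.32, 1.565, -0, 1.257, -0.02], TCP at [0.212, -0.534, 0.231] pointing down, gripper open.
Joint ranges: [-3.11, 3.11], [-0.84, 2.01], [0.21, 2.61], [-1.34, 4.49], [0.05, 2.63], [-2.56, 2.56]. Speed limits (rad/s): [2.57, 2.57, 3.14, 3.14, 3.14, 3.14].

INTERFACE

Orientations are given as a unit quaternion [x, y, z, w].
In Python, from station import manip, vision gives the robot as it stands.
- The arm moves only by the tool play_rows, never from a script. Its argument "targets" is a list of rows, each a list of 2 entries, a list of its own where there are three numbers: the shift along the tool's x, y, z in m, then the turn about the tool's y in degrees. In form: [[[dx, dy, dz], turn], ...]. A call has 1 to 10 rows; each row is the pose to reach, as a shift and turn from the pose measured when the call began, along the tool's axes at that moment; what a row does not reach only later rows make up. A row lasts 1/10 s, in which the tool goes at most 50 mm and 8.59 degrees, less where a joint would pass 70% of its speed; a pose out of reach is approached as far as the arm can. A call with a gripper value outside its range is refused whole. "claw" is the finger opening in m, from 0 to 0.0854, set as the call begins (left out, the last holds). The fingers move at their own pace and stop on an object; the grip force is fixed at half the most. Time passes only in rows, so rows that repeat a pose let the fingers close. It gives the time, the measured TCP pose, the force and the opening at its end, in the units of the state.
- manip.observe(): the state, without advancing time (a new reading comes with each control period).
- vision.read_camera(name): name is "side" or "top" or "wrist"; returns a dict with "pixels" (400x640x3 uint8, red, green, blue), "fx", "fy", "cx", "cy" (pixels), "world_to_cam" (4x4, takes a point from world to camera coordinates); the wrist camera has in their place "hand_eye" (4x4, takes a point from camera to tool coordinates, whose origin is the TCP and whose axes are the tool frame's). Camera axes: x right, y down, z forward; pixel columns grow to the right and rows downward; lengths in m; the calibration is good to about 2 mm. A picture is of the moment at which its call begins: read the wrist's pose just before it. There is no depth.
- manip.close_job(): hands the job in, once; it reports no verdict.
Trained networks look in the newest picture that a camera, given by its name, has taken for a name from the list of things; names that differ only in an ending like _2 or _b are one class to them, and where a whole thing is asked for, a point or a joint stands for the part that bears it (a point fixed in the world has none). Each returns a list of dicts, best first, with "p" (0 to 1); they miss things now and then, are a little off and sometimes report something else, mostly with a low value. They report only what shows in the picture. A call takes as long as a camera call. They do not tell look-alikes from the thing itself.
- vision.cut_out(camera, query): "mask" (400x640 bool, what is visible of it) and "centre" ([column, row] in pixels, amid what is visible of it).
- vision.landmark_of(camera, query): "centre" ([column, row] in pixels: a listed point, or the origin of a listed thing).
The state is a dict: "clock": time; "joint_positions": joint angles; "qd": joint speeds; "joint_torque": joint torques, N m; "position": TCP position; "orientation": TCP orientation; "force": force on the tool from outside, world axes, zero at the start; "wrist_torque": the same for the moment, N m; "opening": opening from 0.0 (shut) to 1.0 (fully open).
Only numpy, scipy, OpenCV 4.12 (cv2) and the standard library are available. Lean on these libraries where they do the work, as an engineer would, in place of code of your own. Each camera call takes 0.05 s, during which the arm holds its last target.

## Working session

There is one attempt and no reset: what is moved stays moved. The work goes in short steps, Python scripts to look and compute and a tool call to move; the robot and the scene stay as the last step left them, time stands still between calls to the robot, and variables do not carry over. Pictures are saved under pics/ and viewed, and the job is handed in when it is done.

Besides the shell and the picture viewer there is one more tool, called after "Request:" as name([rows], argument=value, ...), one row to a line, values as JSON. play_rows: Moves the arm, as the interface text tells. Its arguments: {"type":"object","properties":{"targets":{"type":"array"},"claw":{"type":"number"}},"required":["targets"]}

```bash
mkdir -p pics; ls; cat > h.py <<'E'
from station import manip, vision
import numpy as np, cv2, json
def save(n,im,s=1): cv2.imwrite('pics/'+n+'.png',cv2.cvtColor(cv2.resize(im,None,fx=s,fy=s),cv2.COLOR_RGB2BGR))
E
python3 - <<'E'
from h import *
s=manip.observe(); print({k:np.round(v,3) for k,v in s.items()}, manip.grip_point_offset)
for c in ['side','top']:
    d=vision.read_camera(c); save(c+'0',d['pixels'],1.25)
    np.save(c+'.npy',np.array([d['fx'],d['fy'],d['cx'],d['cy']])); np.save(c+'T.npy',d['world_to_cam']); np.save(c+'im.npy',d['pixels'])
    print(c,d['fx'],d['cx'],d['cy'],np.round(d['world_to_cam'],3).tolist())
    for q in ['rail','mark_mid','pointer','lever_pivot','lever_grip','tray','perfume_center','balm_center','jar_center','clip_center']:
        print(q,[(np.round(r['centre'],1).tolist(),round(r['p'],2)) for r in vision.landmark_of(c,q)][:4])
E
```

```text
pics
{'clock': np.float64(0.0), 'joint_positions': array([-1.213,  0.32 ,  1.566,  0.   ,  1.257, -0.02 ]), 'qd': array([ 0.   , -0.   ,  0.001, -0.   , -0.001, -0.002]), 'joint_torque': array([ 1.0000e-03, -4.1552e+01, -2.3416e+01, -0.0000e+00,  8.0000e-03,
       -0.0000e+00]), 'position': array([ 0.212, -0.534,  0.23 ]), 'orientation': array([-0.133,  0.695, -0.694,  0.133]), 'force': array([ 0.007, -0.871, -0.177]), 'wrist_torque': array([-0.006, -0.003, -0.021]), 'opening': np.float64(1.002)} 0.0187
side 436.0730158637587 321.1734279590535 197.14880547603445 [[-0.652, -0.758, 0.016, 0.442], [-0.581, 0.486, -0.653, 0.418], [0.487, -0.435, -0.757, 1.001], [0.0, 0.0, 0.0, 1.0]]
rail [([360.6, 205.8], 0.33)]
mark_mid [([212.4, 312.3], 0.58), ([320.8, 229.5], 0.53)]
pointer [([361.1, 207.2], 0.74)]
lever_pivot [([359.6, 179.9], 0.93)]
lever_grip [([374.8, 190.0], 0.49)]
tray [([340.3, 168.2], 0.64)]
perfume_center [([331.6, 170.0], 0.8)]
balm_center [([378.1, 136.8], 0.77), ([446.5, 184.3], 0.72), ([413.4, 215.2], 0.68), ([377.4, 190.6], 0.67)]
jar_center [([325.4, 273.6], 0.67), ([321.2, 230.5], 0.63)]
clip_center [([374.7, 233.8], 0.69)]
top 433.8024834035564 317.1923929790946 199.71741664337796 [[0.006, -1.0, 0.006, -0.007], [-0.991, -0.007, -0.135, 0.669], [0.135, -0.005, -0.991, 1.17], [0.0, 0.0, 0.0, 1.0]]
rail [([321.5, 211.0], 0.77)]
mark_mid [([361.8, 232.9], 0.48), ([287.5, 227.6], 0.41)]
pointer [([342.1, 231.6], 0.89)]
lever_pivot [([361.3, 210.1], 0.73)]
lever_grip [([359.8, 228.6], 0.58)]
tray [([360.6, 177.7], 0.65)]
perfume_center [([345.2, 177.2], 0.88), ([470.7, 242.0], 0.16)]
balm_center [([441.4, 274.5], 0.84), ([380.0, 278.5], 0.74), ([426.5, 162.5], 0.63), ([355.8, 142.2], 0.62)]
jar_center [([256.5, 266.9], 0.86)]
clip_center [([339.0, 262.1], 0.55), ([342.1, 231.0], 0.42)]
```

View pics/side0.png

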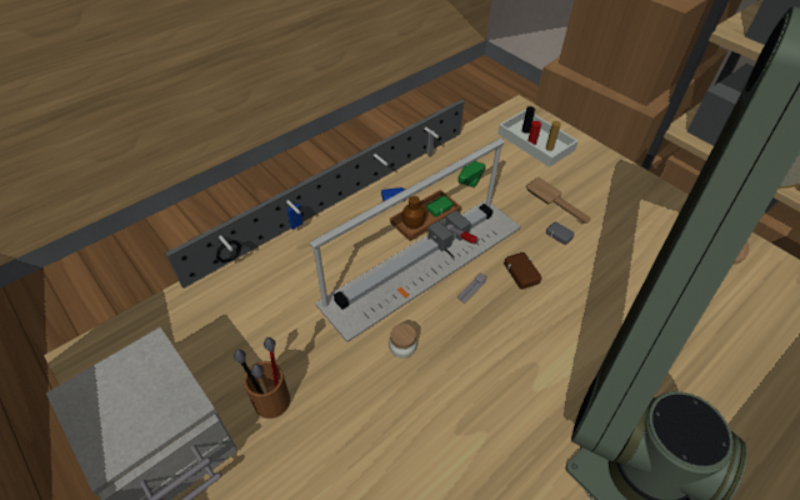

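View pics/top0.png

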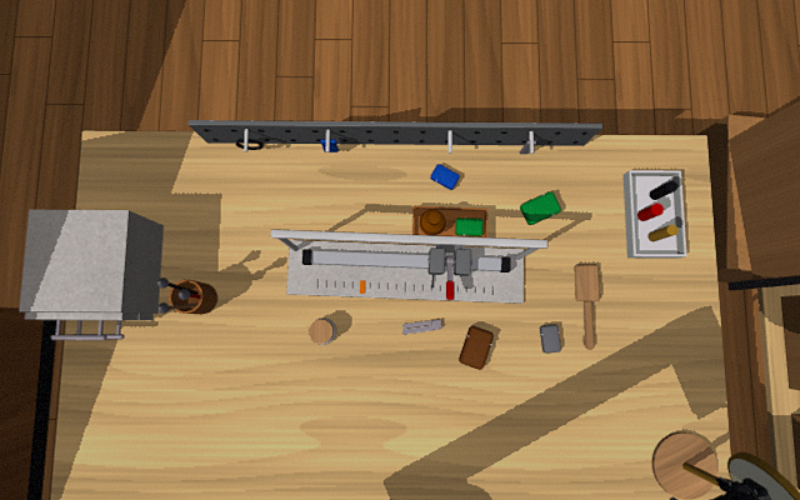

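```bash
python3 - <<'E'
from h import *
t=np.load('topim.npy'); s=np.load('sideim.npy')
save('topc',t[120:300,220:460],3.3); save('sidec',s[100:330,190:460],2.6)
E
```

```text
(no output)
```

View pics/topc.png

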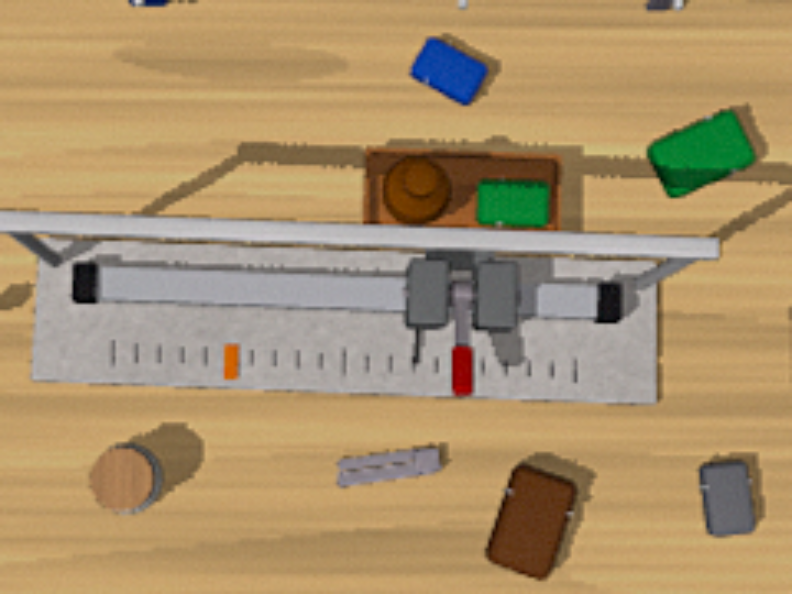

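View pics/sidec.png

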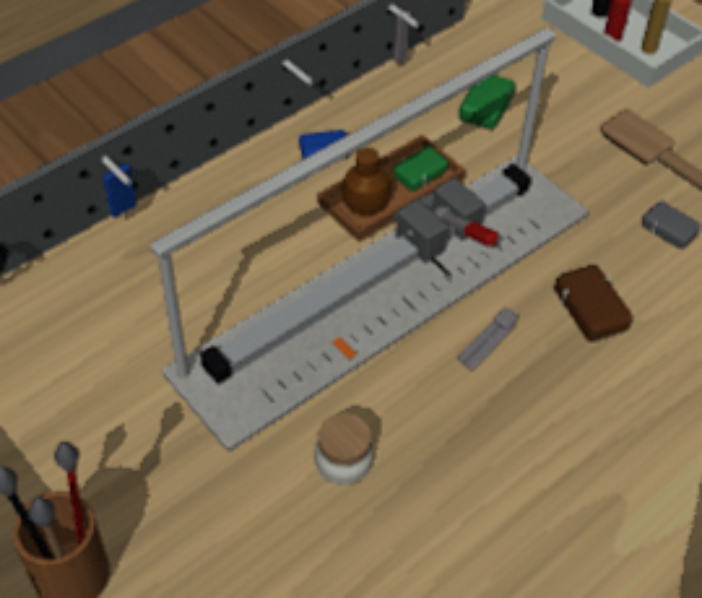

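```bash
cat >> h.py <<'E'
from scipy.optimize import least_squares
def proj(c,P):
    f=np.load(c+'.npy');T=np.load(c+'T.npy');P=np.atleast_2d(P)
    q=P@T[:3,:3].T+T[:3,3]; return np.c_[f[0]*q[:,0]/q[:,2]+f[2],f[1]*q[:,1]/q[:,2]+f[3]]
def onz(c,px,z):
    f=np.load(c+'.npy');T=np.load(c+'T.npy');R=T[:3,:3];o=-R.T@T[:3,3]
    d=R.T@np.array([(px[0]-f[2])/f[0],(px[1]-f[3])/f[1],1]); return o+d*(z-o[2])/d[2]
def tri(pt,ps):
    return least_squares(lambda X:np.r_[proj('top',X)[0]-pt,proj('side',X)[0]-ps],[.5,0,.05]).x
def w(p,P): # rail->world
    c,s=np.cos(p[2]),np.sin(p[2]);P=np.atleast_2d(P).astype(float)
    return np.c_[p[0]+c*P[:,0]-s*P[:,1],p[1]+s*P[:,0]+c*P[:,1],P[:,2]]
def rl(p,W):
    c,s=np.cos(p[2]),np.sin(p[2]);W=np.atleast_2d(W)-[p[0],p[1],0]
    return np.c_[c*W[:,0]+s*W[:,1],-s*W[:,0]+c*W[:,1],W[:,2]]
E
python3 - <<'E'
from h import *
tc=lambda u,v:np.array([220+u/3.3-.35,120+v/3.3-.35]); sc=lambda u,v:np.array([190+u/2.6-.3,100+v/2.6-.3])
obs=[('top',(-.085,.27,.012),tc(32,381)),('top',(-.085,-.27,.012),tc(657,404)),
('side',(-.085,.27,.012),sc(231,445)),('side',(.04,.27,.012),sc(165,373)),('side',(-.085,-.27,.012),sc(588,212)),
('top',(.012,-.261,.226),tc(718,258)),('side',(.012,.261,.226),sc(158,250))]
def res(p): return np.concatenate([proj(c,w(p,P))[0]-px for c,P,px in obs])
r=least_squares(res,[.55,0,0],loss='soft_l1'); print(r.x,np.round(res(r.x).reshape(-1,2),1).tolist())
p=r.x; np.save('rail.npy',p)
m=[onz('top',tc(231,361),.014),onz('side',sc(344,348),.014)]; print('mark',rl(p,m).round(4))
pt=[onz('top',tc(416,363),.016),onz('side',sc(449,273),.016)]; print('ptr',rl(p,pt).round(4)); print('tri',rl(p,tri(tc(416,363),sc(449,273))))
g=tri(tc(462,370),sc(482,234)); print('grip',g,rl(p,g))
pv=tri([361.3,210.1],[359.6,179.9]); print('pivot',pv,rl(p,pv))
gp=[onz('top',tc(462,370),.071),onz('side',sc(482,234),.071)];print(rl(p,gp))
E
```

```text
[ 0.64663332 -0.02631723 -0.02998862] [[0.1, 0.1], [0.3, 0.0], [-0.8, 1.1], [-1.3, -1.5], [0.7, -0.9], [-0.4, -0.0], [1.7, 0.3]]
mark [[-0.0615  0.0994  0.014 ]
 [-0.0614  0.0988  0.014 ]]
ptr [[-0.0575 -0.0601  0.016 ]
 [-0.0549 -0.0632  0.016 ]]
tri [[-0.05791967 -0.05974601  0.02137664]]
grip [ 0.57731567 -0.11909107  0.07238507] [[-0.06650474 -0.09481056  0.07238507]]
pivot [ 0.6404088  -0.12355149  0.05874084] [[-0.00330623 -0.09737718  0.05874084]]
[[-0.06567061 -0.09431398  0.071     ]
 [-0.06656079 -0.09654104  0.071     ]]
```

```bash
cat >> h.py <<'E'
from scipy.spatial.transform import Rotation as Ro
def tool():
    s=manip.observe(); R=Ro.from_quat(s['orientation']).as_matrix(); return s,R
def plan(gr,roll=None,zb=None):
    "gr: desired grasp point in rail coords; prints shift in tool axes + turn"
    p=np.load('rail.npy'); s,R=tool(); G=w(p,gr)[0]
    T=G+R[:,1]*manip.grip_point_offset
    d=R.T@(T-s['position'])
    zr=R.T@np.array([-np.sin(p[2]),np.cos(p[2]),0])  # rail y in tool axes
    a=np.degrees(np.arctan2(zr[0],zr[2])); a=(a+90)%180-90
    cur=rl(p,s['position']-R[:,1]*manip.grip_point_offset)[0]
    print('t',round(float(s['clock']),2),'grasp rail',cur.round(4),'shift',d.round(4),'turn',round(a,2),'F',s['force'].round(1),'open',round(float(s['opening']),3),'axis y',R[:,1].round(3))
E
python3 - <<'E'
from h import *
s,R=tool(); print(R.round(3))
d=vision.read_camera('wrist'); print(d['hand_eye'].round(3)); save('w0',d['pixels'],1)
plan((-.12,-.095,.15))
p=np.load('rail.npy')
for q,z in [('clip_center',.006),('jar_center',.05),('brush_center',.02)]:
    r=vision.landmark_of('top',q); print(q,[rl(p,onz('top',x['centre'],z)).round(3) for x in r[:1]])
E
```

```text
[[-0.929  0.     0.369]
 [-0.369 -0.    -0.929]
 [ 0.    -1.     0.   ]]
[[ 0.     0.956  0.292 -0.075]
 [ 0.    -0.292  0.956 -0.143]
 [ 1.    -0.    -0.001 -0.   ]
 [ 0.     0.     0.     1.   ]]
t 1.15 grasp rail [-0.4191 -0.5209  0.25  ] shift [-0.4435  0.1    -0.2724] turn 23.37 F [-0.  -0.5 -0.5] open 1.002 axis y [ 0. -0. -1.]
clip_center [array([[-0.15 , -0.044,  0.006]])]
jar_center [array([[-0.17 ,  0.183,  0.05 ]])]
brush_center [array([[-0.083, -0.405,  0.02 ]])]
```

View pics/w0.png

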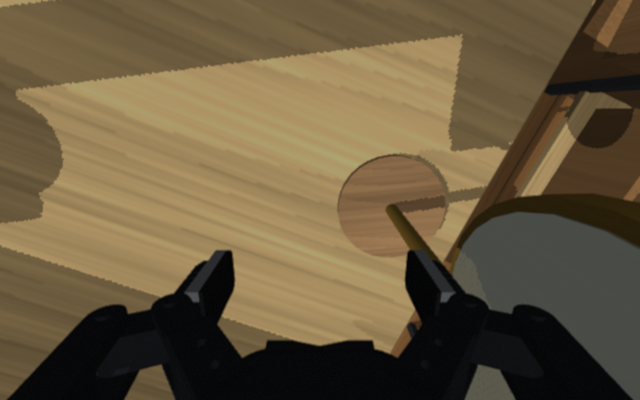

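Request:
play_rows([
  [[-0.02,-0.01,-0.04],4],
  [[-0.05,-0.02,-0.08],8],
  [[-0.09,-0.04,-0.11],12],
  [[-0.13,-0.06,-0.14],16],
  [[-0.17,-0.08,-0.17],20],
  [[-0.21,-0.1,-0.2],23.4],
  [[-0.25,-0.12,-0.22],23.4],
  [[-0.29,-0.14,-0.24],23.4],
  [[-0.33,-0.16,-0.26],23.4],
  [[-0.36,-0.17,-0.27],23.4],
], claw=0.045)

```text
clock: 2.3
position: [0.448, -0.1488, 0.4032]
orientation: [-0.011, -0.707, 0.707, 0.01]
force: [1.5, -0.8, -0.3]
opening: 0.522
```

Request:
play_rows([
  [[-0.05,0,0],0],
  [[-0.1,0,0],0],
  [[-0.15,0,0],0],
  [[-0.2,0,0],0],
  [[-0.25,0,0],0],
  [[-0.3,0,0],0],
  [[-0.35,0,0],0],
  [[-0.4,0,0],0],
  [[-0.45,0,0],0],
  [[-0.5,0,0],0],
])

```text
clock: 3.3
position: [0.8409, -0.1508, 0.3575]
orientation: [-0.021, -0.705, 0.709, 0.0]
force: [0.1, -0.6, 0.2]
opening: 0.526
```

```bash
python3 - <<'E'
from h import *
plan((-.12,-.095,.15)); print(manip.observe()['joint_positions'].round(3))
E
```

```text
t 3.3 grasp rail [ 0.1973 -0.1185  0.3762] shift [ 0.3238  0.2167 -0.0247] turn 0.03 F [ 0.1 -0.6  0.2] open 0.526 axis y [ 0.029 -0.006 -1.   ]
[-0.191  0.891  0.218 -0.     2.003  1.409]
```

Request:
play_rows([
  [[0,-0.05,0],-8],
  [[0,-0.1,0],-16],
  [[0,-0.15,0],-24],
  [[0,-0.2,0],-32],
  [[0,-0.25,0],-40],
  [[0,-0.3,0],-48],
  [[0,-0.35,0],-56],
  [[0,-0.4,0],-64],
  [[0,-0.45,0],-72],
  [[0,-0.5,0],-80],
])

```text
clock: 4.3
position: [0.6916, -0.124, 0.5535]
orientation: [0.434, -0.53, 0.563, -0.462]
force: [-0.3, 0.2, 0.2]
opening: 0.529
```

```bash
python3 - <<'E'
from h import *
plan((-.12,-.095,.15)); print(manip.observe()['joint_positions'].round(3))
E
```

```text
t 4.3 grasp rail [ 0.0467 -0.0961  0.5721] shift [ 0.0272  0.4112 -0.1901] turn 80.36 F [-0.3  0.2  0.2] open 0.529 axis y [ 0.06  -0.011 -0.998]
[-1.940e-01  6.380e-01  2.140e-01  1.000e-03  2.228e+00  5.000e-03]
```

Request:
play_rows([
  [[0,-0.05,0],-8],
  [[0,-0.1,0],-16],
  [[0,-0.15,0],-24],
  [[0,-0.2,0],-32],
  [[0,-0.25,0],-40],
  [[0,-0.3,0],-48],
  [[0,-0.35,0],-56],
  [[0,-0.4,0],-64],
  [[0,-0.45,0],-72],
  [[0,-0.5,0],-80],
])

```text
clock: 5.3
position: [0.5464, -0.0979, 0.6737]
orientation: [0.695, -0.098, 0.16, -0.694]
force: [0.7, -0.1, -0.3]
opening: 0.53
```

```bash
python3 - <<'E'
from h import *
plan((-.12,-.095,.15)); print(manip.observe()['joint_positions'].round(3))
E
```

```text
t 5.3 grasp rail [-0.0997 -0.0743  0.6923] shift [-0.0596  0.5387 -0.035 ] turn -19.31 F [ 0.7 -0.1 -0.3] open 0.53 axis y [ 0.087 -0.016 -0.996]
[-1.990e-01  4.410e-01  2.140e-01  2.000e-03  2.398e+00 -1.401e+00]
```

Request:
play_rows([
  [[0,-0.05,0],-8],
  [[0,-0.1,0],-16],
  [[0,-0.15,0],-19.3],
  [[0,-0.2,0],-19.3],
  [[0,-0.25,0],-19.3],
  [[0,-0.3,0],-19.3],
  [[0,-0.35,0],-19.3],
  [[0,-0.4,0],-19.3],
  [[0,-0.45,0],-19.3],
  [[0,-0.5,0],-19.3],
])

```text
clock: 6.3
position: [0.4195, -0.075, 0.7445]
orientation: [0.712, 0.027, 0.049, -0.7]
force: [0.5, -0.2, -0.2]
opening: 0.528
```

```bash
python3 - <<'E'
from h import *
plan((-.12,-.095,.15)); print(manip.observe()['joint_positions'].round(3))
E
```

```text
t 6.3 grasp rail [-0.2276 -0.0552  0.7631] shift [ 0.041   0.6217 -0.0294] turn 0.01 F [ 0.5 -0.2 -0.2] open 0.528 axis y [ 0.107 -0.02  -0.994]
[-0.206  0.288  0.214  0.004  2.53  -1.742]
```

Request:
play_rows([
  [[-0.03,-0.04,0],0],
  [[-0.06,-0.08,0],0],
  [[-0.09,-0.12,0],0],
  [[-0.12,-0.16,0],0],
  [[-0.15,-0.2,0],0],
  [[-0.18,-0.24,0],0],
  [[-0.21,-0.28,0],0],
  [[-0.24,-0.32,0],0],
  [[-0.27,-0.36,0],0],
  [[-0.3,-0.4,0],0],
])

```text
clock: 7.3
position: [0.2758, -0.0818, 0.8012]
orientation: [0.719, 0.053, 0.075, -0.689]
force: [1.0, -0.9, 0.0]
opening: 0.526
```

```bash
python3 - <<'E'
from h import *
plan((-.12,-.095,.15)); print(manip.observe()['joint_positions'].round(3))
E
```

```text
t 7.3 grasp rail [-0.3724 -0.0659  0.8195] shift [ 0.1278  0.7046 -0.0018] turn 0.12 F [ 1.  -0.9  0. ] open 0.526 axis y [ 0.179 -0.045 -0.983]
[-0.35   0.117  0.215  0.039  2.625 -1.853]
```

Request:
play_rows([
  [[0,-0.05,0],0],
  [[0,-0.1,0],0],
  [[0,-0.15,0],0],
  [[0,-0.2,0],0],
  [[0,-0.25,0],0],
  [[0,-0.3,0],0],
  [[0,-0.35,0],0],
  [[0,-0.4,0],0],
  [[0,-0.45,0],0],
  [[0,-0.5,0],0],
])

```text
clock: 8.3
position: [0.2479, -0.0715, 0.8133]
orientation: [0.722, 0.067, 0.09, -0.683]
force: [1.1, 0.4, 0.4]
opening: 0.525
```

```bash
python3 - <<'E'
from h import *
plan((-.12,-.095,.15)); print(manip.observe()['joint_positions'].round(3))
E
```

```text
t 8.3 grasp rail [-0.4013 -0.0561  0.8315] shift [ 0.123   0.728  -0.0017] turn 0.24 F [1.1 0.4 0.4] open 0.525 axis y [ 0.22  -0.058 -0.974]
[-0.351  0.072  0.215  0.042  2.625 -1.851]
```

Request:
play_rows([
  [[0.008,0.049,0],0],
  [[0.016,0.097,0],0],
  [[0.024,0.146,0],0],
  [[0.033,0.194,0],0],
  [[0.041,0.243,0],0],
  [[0.049,0.291,0],0],
  [[0.057,0.34,0],0],
  [[0.066,0.388,0],0],
  [[0.074,0.437,0],0],
  [[0.082,0.485,0],0.2],
])

```text
clock: 9.3
position: [0.4246, -0.1001, 0.3817]
orientation: [0.722, 0.066, 0.091, -0.683]
force: [1.5, -0.2, 1.0]
opening: 0.526
```

```bash
python3 - <<'E'
from h import *
plan((-.09,-.095,.14)); print(manip.observe()['joint_positions'].round(3))
E
```

```text
t 9.3 grasp rail [-0.2239 -0.0794  0.3999] shift [ 0.0729  0.2836 -0.001 ] turn 0.04 F [ 1.5 -0.2  1. ] open 0.526 axis y [ 0.22  -0.058 -0.974]
[-0.258 -0.089  1.69  -0.     1.31  -1.793]
```

Request:
play_rows([
  [[0.012,0.047,0],0],
  [[0.024,0.094,0],0],
  [[0.036,0.141,0],0],
  [[0.049,0.189,0],0],
  [[0.061,0.236,0],0],
  [[0.073,0.27,0],0],
  [[0.073,0.284,-0.001],0],
  [[0.073,0.284,-0.001],0],
])

```text
clock: 10.1
position: [0.5568, -0.1194, 0.1181]
orientation: [0.722, 0.064, 0.089, -0.684]
force: [0.2, 0.1, 0.7]
opening: 0.526
```

```bash
python3 - <<'E'
from h import *
plan((-.076,-.095,.077))
p=np.load('rail.npy')
s,R=tool(); d=vision.read_camera('wrist'); save('w1',d['pixels'],1)
def wp(P,H=d['hand_eye']):
    c=np.linalg.inv(H); q=R.T@(w(p,P)[0]-s['position']); q=c[:3,:3]@q+c[:3,3]; return (d['fx']*q[:2]/q[2]+[d['cx'],d['cy']]).round(1)
print('pred grip',wp((-.066,-.095,.071)),'mark',wp((-.062,.099,.014)),'ptr',wp((-.058,-.06,.02)))
for q in ['lever_grip','mark_mid','pointer','lever_pivot']: print(q,[(np.round(r['centre'],1).tolist(),round(r['p'],2)) for r in vision.landmark_of('wrist',q)][:2])
t=vision.read_camera('top'); save('t1',t['pixels'][120:300,220:460],3.3)
E
```

```text
t 10.1 grasp rail [-0.091  -0.0948  0.1363] shift [0.0019 0.0611 0.0028] turn 0.03 F [0.2 0.1 0.7] open 0.526 axis y [ 0.213 -0.057 -0.975]
pred grip [323.2 232.1] mark [551.  201.3] ptr [365.4 205.9]
lever_grip [([323.4, 232.8], 0.71), ([554.2, 201.9], 0.46)]
mark_mid [([553.1, 201.9], 0.92)]
pointer [([364.5, 208.4], 0.68)]
lever_pivot [([322.4, 277.0], 0.76)]
```

View pics/w1.png

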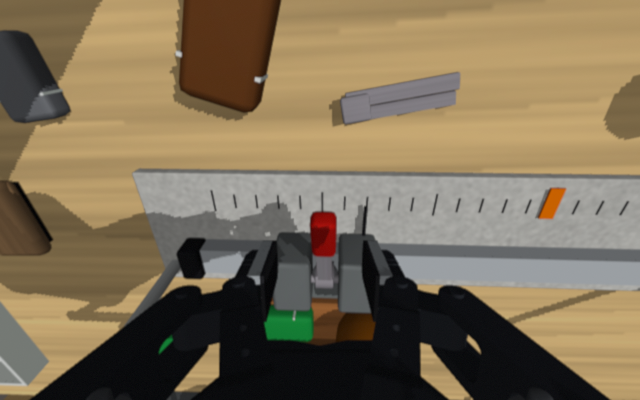

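View pics/t1.png

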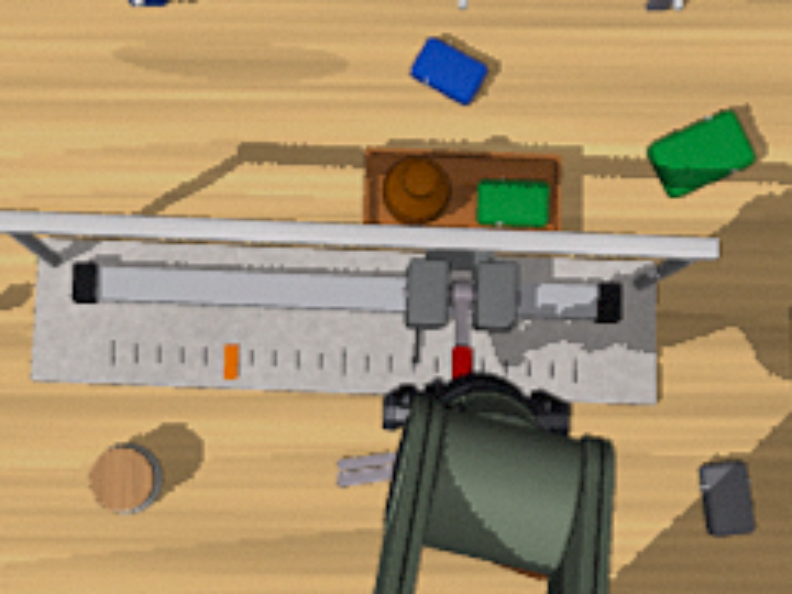

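Request:
play_rows([
  [[0.001,0.03,0.001],0],
  [[0.002,0.055,0.003],0],
  [[0.002,0.063,0.003],0],
  [[0.002,0.063,0.003],0],
])

```text
clock: 10.8
position: [0.5742, -0.1205, 0.0616]
orientation: [0.722, 0.067, 0.091, -0.683]
force: [0.5, 0.0, -0.4]
opening: 0.527
```

Request:
play_rows([
  [[0,0,0],0],
  [[0,0,0],0],
  [[0,0,0],0],
  [[0,0,0],0],
  [[0,0,0],0],
], claw=0.0)

```text
clock: 11.3
position: [0.5744, -0.1202, 0.0626]
orientation: [0.722, 0.067, 0.092, -0.683]
force: [-1.4, 3.0, 6.1]
opening: 0.193
```

```bash
python3 - <<'E'
from h import *
plan((-.0752,-.095,.0744))
d=vision.read_camera('wrist'); save('w2',d['pixels'],1)
E
```

```text
t 11.3 grasp rail [-0.0736 -0.095   0.0808] shift [-0.003   0.0059  0.0003] turn 0.05 F [-1.4  3.   6.1] open 0.193 axis y [ 0.222 -0.058 -0.973]
```

View pics/w2.png

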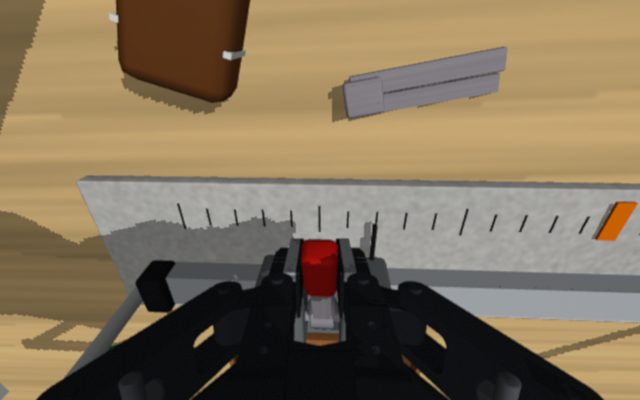

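Request:
play_rows([
  [[0,0,0],0],
  [[0,0,0],0],
  [[-0.002,0.008,0],0],
  [[-0.004,0.009,0],0],
  [[-0.004,0.009,0],0],
  [[-0.004,0.009,0],0],
], claw=0.035)

```text
clock: 11.95
position: [0.5724, -0.1207, 0.0527]
orientation: [0.722, 0.067, 0.092, -0.683]
force: [-1.0, 0.7, -0.5]
opening: 0.409
```

Request:
play_rows([
  [[0,0,0],0],
  [[0,0,0],0],
  [[0,0,0],0],
  [[0,0,0],0],
], claw=0.0)

```text
clock: 12.35
position: [0.5725, -0.1205, 0.0528]
orientation: [0.722, 0.067, 0.092, -0.683]
force: [-0.4, 2.2, 0.4]
opening: 0.204
```

```bash
cat >> h.py <<'E'
def arc(angs,y=None):
    "keep the present grip on the lever: rn from current angle angs[0]"
    p=np.load('rail.npy'); s,R=tool(); g=rl(p,s['position']-R[:,1]*manip.grip_point_offset)[0]
    f=lambda a:np.radians(20)+a
    c,sn=np.cos(f(angs[0])),np.sin(f(angs[0])); v=g-[0,0,.047]; r=-v[0]*c+v[2]*sn; n=v[0]*sn+v[2]*c
    print('r,n',round(r,4),round(n,4))
    for a in angs[1:]:
        c,sn=np.cos(f(a)),np.sin(f(a)); t=np.array([-r*c+n*sn,g[1] if y is None else y,.047+r*sn+n*c])
        print(round(a,2),t.round(4),(R.T@(w(p,t)-w(p,g))[0]).round(4).tolist())
E
python3 - <<'E'
from h import *
plan((-.0752,-.095,.0744)); arc([0,.1,.2,.3,.4,.5,.6,.7,.8,.9,.95,1.0])
E
```

```text
t 12.35 grasp rail [-0.0755 -0.0954  0.071 ] shift [ 0.0011 -0.0033  0.0003] turn 0.06 F [-0.4  2.2  0.4] open 0.204 axis y [ 0.222 -0.058 -0.973]
r,n 0.0792 -0.0033
0.1 [-0.0727 -0.0954  0.0784] [0.0044, -0.0066, -0.0003]
0.2 [-0.0692 -0.0954  0.0855] [0.0094, -0.0127, -0.0007]
0.3 [-0.065  -0.0954  0.0922] [0.015, -0.0183, -0.001]
0.4 [-0.0602 -0.0954  0.0985] [0.0211, -0.0234, -0.0012]
0.5 [-0.0548 -0.0954  0.1042] [0.0277, -0.0277, -0.0015]
0.6 [-0.0488 -0.0954  0.1094] [0.0347, -0.0314, -0.0017]
0.7 [-0.0423 -0.0954  0.114 ] [0.042, -0.0344, -0.0018]
0.8 [-0.0354 -0.0954  0.1179] [0.0496, -0.0367, -0.0019]
0.9 [-0.0281 -0.0954  0.1211] [0.0574, -0.0381, -0.002]
0.95 [-0.0244 -0.0954  0.1224] [0.0613, -0.0386, -0.0021]
1.0 [-0.0206 -0.0954  0.1235] [0.0653, -0.0388, -0.0021]
```

Request:
play_rows([
  [[0.0044,-0.0066,-0.0003],0],
  [[0.0094,-0.0127,-0.0007],0],
  [[0.015,-0.0183,-0.001],0],
  [[0.0211,-0.0234,-0.0012],0],
  [[0.0277,-0.0277,-0.0015],0],
  [[0.0347,-0.0314,-0.0017],0],
  [[0.042,-0.0344,-0.0018],0],
  [[0.0496,-0.0367,-0.0019],0],
  [[0.0574,-0.0381,-0.002],0],
  [[0.0623,-0.0387,-0.0021],0],
])

```text
clock: 13.35
position: [0.6243, -0.1218, 0.1054]
orientation: [0.721, 0.066, 0.092, -0.683]
force: [-4.1, 1.9, -3.7]
opening: 0.199
```

```bash
python3 - <<'E'
from h import *
plan((-.0244,-.0954,.1224))
d=vision.read_camera('wrist'); save('w3',d['pixels'],1)
d=vision.read_camera('side'); save('s3',d['pixels'][100:330,190:460],2.6)
E
```

```text
t 13.35 grasp rail [-0.0236 -0.0951  0.1236] shift [-0.001   0.001  -0.0002] turn -0.03 F [-4.1  1.9 -3.7] open 0.199 axis y [ 0.221 -0.057 -0.974]
```

View pics/w3.png

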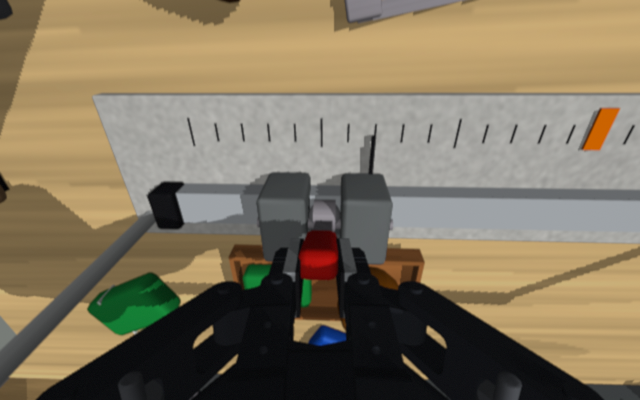

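View pics/s3.png

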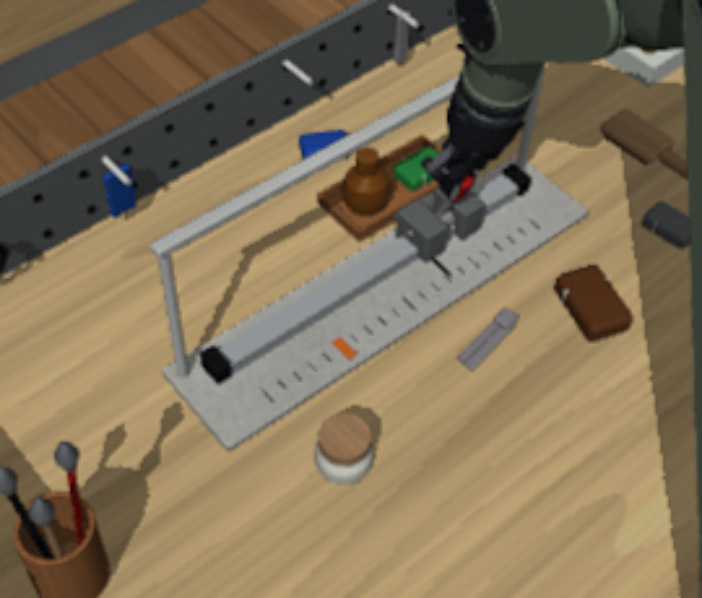

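```bash
python3 - <<'E'
from h import *
p=np.load('rail.npy'); s,R=tool()
print((R.T@(w(p,[0,.1,0])-w(p,[0,0,0]))[0]).round(4))
E
```

```text
[-0.0001 -0.0051  0.0999]
```

Request:
play_rows([
  [[0,-0.0002,0.003],0],
  [[0,-0.0005,0.009],0],
  [[0,-0.0009,0.018],0],
  [[0,-0.0015,0.029],0],
  [[0,-0.002,0.04],0],
  [[0,-0.0026,0.051],0],
  [[0,-0.0032,0.062],0],
  [[0,-0.0037,0.073],0],
  [[0,-0.0043,0.084],0],
  [[0,-0.0048,0.095],0],
])

```text
clock: 14.45
position: [0.6286, -0.0257, 0.1058]
orientation: [0.721, 0.068, 0.093, -0.683]
force: [-1.9, -3.5, -6.9]
opening: 0.197
```

```bash
python3 - <<'E'
from h import *
plan((-.0244,.064,.1224))
E
```

```text
t 14.45 grasp rail [-0.0223  0.001   0.124 ] shift [-0.0025 -0.0021  0.063 ] turn -0.03 F [-1.9 -3.5 -6.9] open 0.197 axis y [ 0.224 -0.058 -0.973]
```

Request:
play_rows([
  [[0,-0.0005,0.01],0],
  [[0,-0.001,0.021],0],
  [[0,-0.0016,0.032],0],
  [[0,-0.0021,0.042],0],
  [[-0.001,-0.0025,0.05],0],
  [[-0.001,-0.0028,0.056],0],
  [[-0.001,-0.0031,0.06],0],
  [[-0.001,-0.0032,0.062],0],
  [[-0.001,-0.0032,0.063],0],
  [[-0.001,-0.0032,0.063],0],
])

```text
clock: 15.45
position: [0.6299, 0.0375, 0.1057]
orientation: [0.721, 0.068, 0.093, -0.683]
force: [2.3, 0.3, -9.3]
opening: 0.203
```

```bash
cat > chk.py <<'E'
from h import *
import sys
n=sys.argv[1]
plan((-.0244,.064,.1224))
s,R=tool(); p=np.load('rail.npy')
d=vision.read_camera('wrist'); save('w'+n,d['pixels'],1); np.save('wim.npy',d['pixels'])
H=d['hand_eye']
def wz(px,z):
    v=np.array([(px[0]-d['cx'])/d['fx'],(px[1]-d['cy'])/d['fy'],1]); v=R@H[:3,:3]@v; o=s['position']+R@H[:3,3]
    return rl(p,o+v*(z-o[2])/v[2])[0].round(4)
for q,z in [('mark_mid',.014),('pointer',.018),('lever_grip',.115)]: print('wrist',q,[(np.round(r['centre'],1).tolist(),round(r['p'],2),wz(r['centre'],z)) for r in vision.landmark_of('wrist',q)][:2])
t=vision.read_camera('top'); save('t'+n,t['pixels'][120:300,220:460],3.3)
for q,z in [('mark_mid',.014),('pointer',.018)]: print('top',q,[(np.round(r['centre'],1).tolist(),round(r['p'],2),rl(p,onz('top',r['centre'],z))[0].round(4)) for r in vision.landmark_of('top',q)][:2])
t=vision.read_camera('side'); save('s'+n,t['pixels'][100:330,190:460],2.6)
for q,z in [('mark_mid',.014),('pointer',.018)]: print('side',q,[(np.round(r['centre'],1).tolist(),round(r['p'],2),rl(p,onz('side',r['centre'],z))[0].round(4)) for r in vision.landmark_of('side',q)][:2])
m=d['pixels']; save('wc'+n,m[60:260,240:480],3.2)
E
python3 chk.py 4
```

```text
t 15.45 grasp rail [-0.0228  0.0642  0.1238] shift [-0.0019  0.0011 -0.0002] turn -0.05 F [ 2.3  0.3 -9.3] open 0.203 axis y [ 0.225 -0.057 -0.973]
wrist mark_mid [([375.1, 126.2], 0.76, array([-0.0607,  0.1008,  0.014 ]))]
wrist pointer [([374.0, 131.4], 0.95, array([-0.058 ,  0.0997,  0.018 ]))]
wrist lever_grip [([318.5, 250.7], 0.85, array([-0.0272,  0.0639,  0.115 ]))]
top mark_mid []
top pointer [([290.0, 172.8], 0.32, array([0.1006, 0.1055, 0.018 ]))]
side mark_mid [([319.8, 232.3], 0.48, array([-0.0541,  0.101 ,  0.014 ]))]
side pointer [([320.2, 232.9], 0.94, array([-0.0587,  0.1033,  0.018 ])), ([316.7, 204.4], 0.41, array([0.0299, 0.0453, 0.018 ]))]
```

View pics/wc4.png

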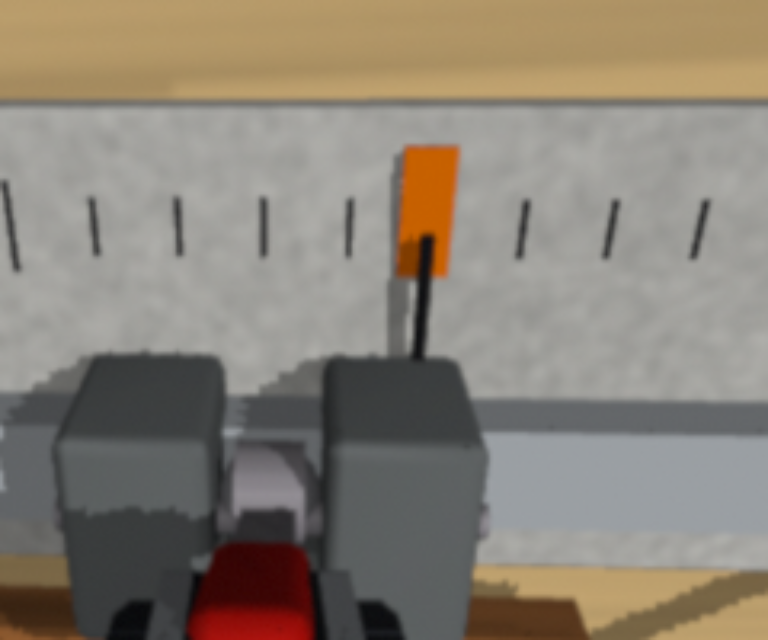

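View pics/s4.png

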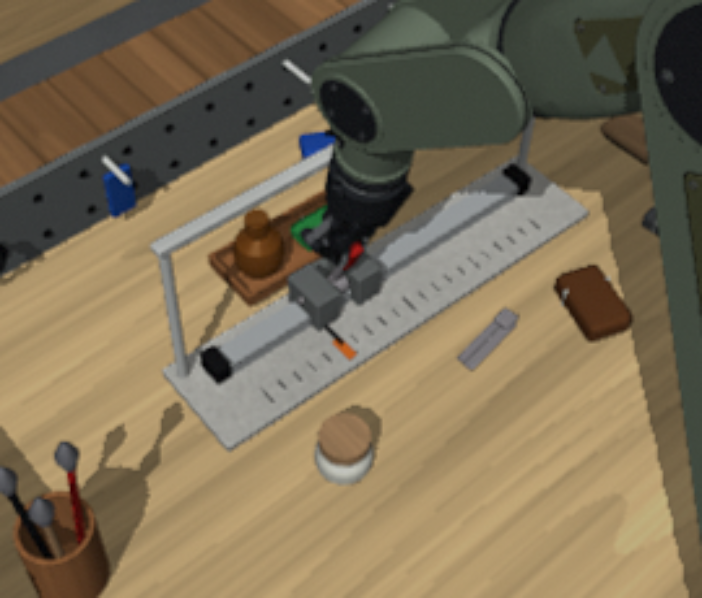

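```bash
python3 - <<'E'
from h import *
arc([.976,.9,.8,.7,.6,.5,.4,.3,.2,.1,0,-.05],y=.0642)
E
```

```text
r,n 0.0801 -0.0036
0.9 [-0.0288  0.0642  0.1218] [-0.0061, 0.0006, 0.0001]
0.8 [-0.0361  0.0642  0.1186] [-0.0139, 0.0021, 0.0001]
0.7 [-0.0431  0.0642  0.1146] [-0.0216, 0.0044, 0.0002]
0.6 [-0.0496  0.0642  0.11  ] [-0.029, 0.0074, 0.0004]
0.5 [-0.0557  0.0642  0.1047] [-0.0361, 0.0112, 0.0006]
0.4 [-0.0611  0.0642  0.0989] [-0.0428, 0.0156, 0.0008]
0.3 [-0.066   0.0642  0.0925] [-0.049, 0.0207, 0.001]
0.2 [-0.0702  0.0642  0.0857] [-0.0546, 0.0264, 0.0013]
0.1 [-0.0737  0.0642  0.0785] [-0.0597, 0.0326, 0.0016]
0 [-0.0765  0.0642  0.071 ] [-0.0641, 0.0393, 0.002]
-0.05 [-0.0776  0.0642  0.0671] [-0.066, 0.0428, 0.0021]
```

Request:
play_rows([
  [[-0.0061,0.0006,0.0001],0],
  [[-0.0139,0.0021,0.0001],0],
  [[-0.0216,0.0044,0.0002],0],
  [[-0.029,0.0074,0.0004],0],
  [[-0.0361,0.0112,0.0006],0],
  [[-0.0428,0.0156,0.0008],0],
  [[-0.049,0.0207,0.001],0],
  [[-0.0546,0.0264,0.0013],0],
  [[-0.0597,0.0326,0.0016],0],
  [[-0.0641,0.0393,0.002],0],
])

```text
clock: 16.95
position: [0.5792, 0.039, 0.0575]
orientation: [0.721, 0.072, 0.096, -0.683]
force: [-4.1, -2.2, 11.4]
opening: 0.196
```

Request:
play_rows([
  [[-0.002,0.005,0],0],
  [[-0.002,0.007,0],0],
  [[-0.002,0.007,0],0],
])

```text
clock: 17.25
position: [0.5782, 0.0386, 0.0537]
orientation: [0.721, 0.073, 0.096, -0.682]
force: [-11.9, 0.9, 13.8]
opening: 0.197
```

```bash
python3 chk.py 5
```

```text
t 17.25 grasp rail [-0.0748  0.0638  0.0718] shift [ 0.061  -0.0371 -0.002 ] turn 0.26 F [-11.9   0.9  13.8] open 0.197 axis y [ 0.236 -0.059 -0.97 ]
wrist mark_mid [([374.4, 224.1], 0.72, array([-0.0611,  0.098 ,  0.014 ]))]
wrist pointer [([375.1, 234.0], 0.97, array([-0.0559,  0.0985,  0.018 ]))]
wrist lever_grip [([320.0, 281.0], 0.74, array([-0.1128,  0.0669,  0.115 ]))]
top mark_mid []
top pointer [([288.9, 226.6], 0.79, array([-0.0549,  0.1016,  0.018 ]))]
side mark_mid [([322.7, 230.5], 0.43, array([-0.0543,  0.0905,  0.014 ]))]
side pointer [([322.3, 232.4], 0.79, array([-0.061 ,  0.0975,  0.018 ]))]
```

View pics/w5.png

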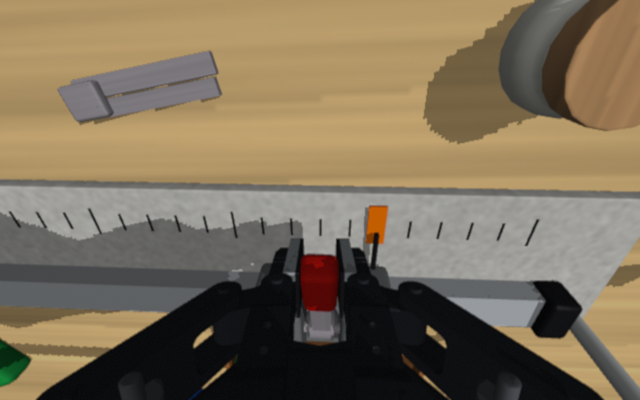

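Request:
play_rows([
  [[0,0,0],0],
  [[0,0,0],0],
  [[0,0,0],0],
  [[0,0,0],0],
  [[0,-0.03,0],0],
  [[-0.01,-0.07,0],0],
  [[-0.03,-0.11,0],0],
  [[-0.05,-0.15,0],0],
  [[-0.07,-0.17,0],0],
  [[-0.07,-0.17,0],0],
], claw=0.045)

```text
clock: 18.75
position: [0.4689, 0.0504, 0.2043]
orientation: [0.721, 0.075, 0.097, -0.682]
force: [0.6, 0.4, 0.4]
opening: 0.529
```

```bash
python3 chk.py 6
```

```text
t 18.75 grasp rail [-0.1844  0.0724  0.2224] shift [ 0.1311  0.136  -0.0021] turn 0.3 F [0.6 0.4 0.4] open 0.529 axis y [ 0.24  -0.058 -0.969]
wrist mark_mid [([349.3, 222.0], 0.73, array([-0.0647,  0.1002,  0.014 ])), ([236.7, 160.6], 0.15, array([-0.1488, -0.0347,  0.014 ]))]
wrist pointer [([348.7, 228.5], 0.64, array([-0.0572,  0.0996,  0.018 ]))]
wrist lever_grip [([322.8, 250.4], 0.73, array([-0.1033,  0.07  ,  0.115 ])), ([349.7, 227.0], 0.73, array([-0.1311,  0.0938,  0.115 ]))]
top mark_mid [([288.0, 226.8], 0.46, array([-0.0553,  0.1044,  0.014 ]))]
top pointer [([287.8, 230.5], 0.59, array([-0.0661,  0.1043,  0.018 ]))]
side mark_mid [([326.2, 273.9], 0.61, array([-0.1708,  0.1733,  0.014 ])), ([320.8, 231.1], 0.36, array([-0.0526,  0.0961,  0.014 ]))]
side pointer [([322.0, 233.2], 0.73, array([-0.0627,  0.1   ,  0.018 ]))]
```

View pics/w6.png

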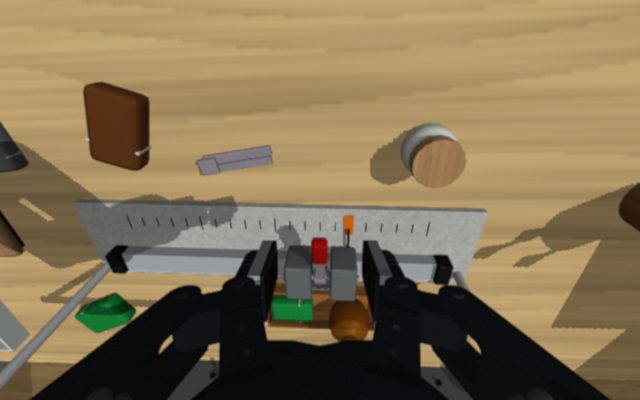

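View pics/s6.png

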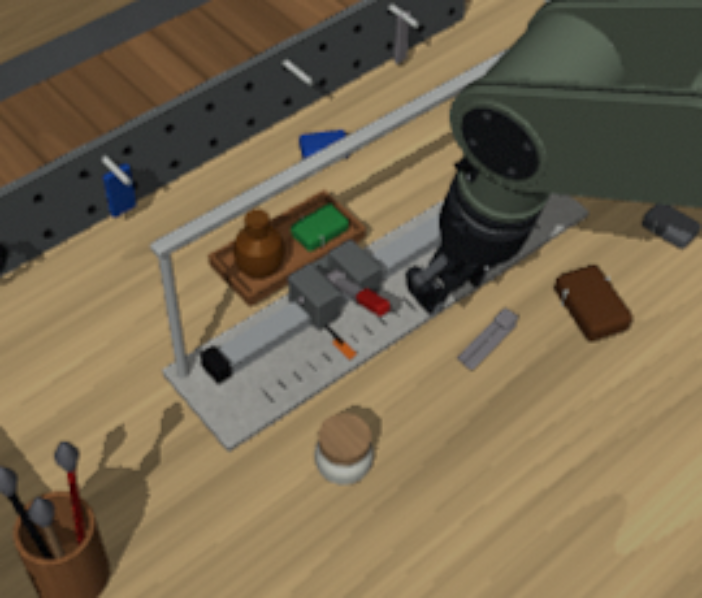

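View pics/t6.png

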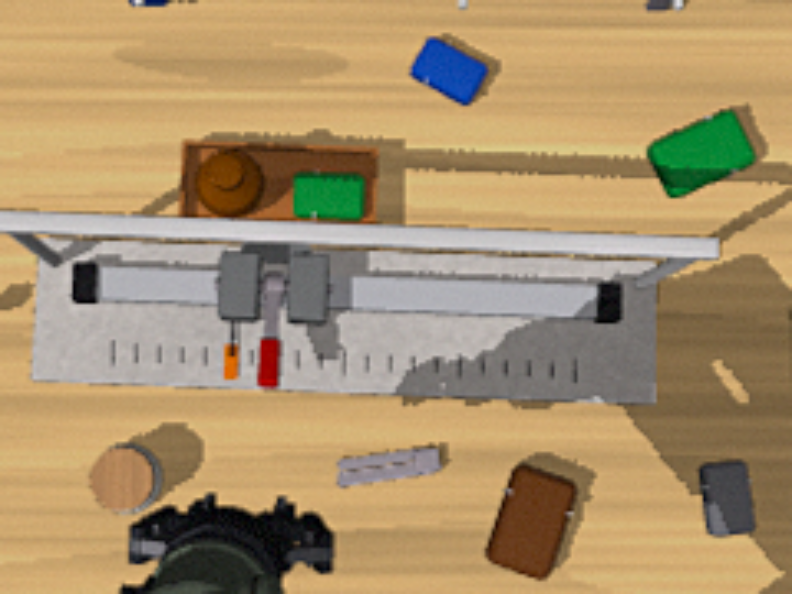

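```bash
python3 - <<'E'
from h import *
p=np.load('rail.npy')
tc=lambda u,v:np.array([220+u/3.3-.35,120+v/3.3-.35]); sc=lambda u,v:np.array([190+u/2.6-.3,100+v/2.6-.3])
print(rl(p,tri(tc(268,363),sc(373,302))))
print(manip.observe()['qd'].round(3)); print(manip.close_job())
E
```

```text
[[-0.06635085  0.06502356  0.07388102]]
[ 0.001 -0.008  0.002  0.001 -0.001 -0.001]
the job is handed in; nothing more can be done
None
```

The lever is back down, the pointer stands over the orange mark, and the job was handed in at about 19 s of the 43 s allowed. The hand-in reports no verdict, so this rests on my own measurements.

**What I did:**
- **Tilt:** The moves can't tilt the tool directly. I ran the arm to its reach limit high above the shelf until the tool leaned about 13° back towards the robot. That is less than the advised 25 to 40°, but I worked out about 12 mm of clearance to the light bar. I also turned the gripper half round so its camera faced the robot.
- **Lever and caddy:** I pinched the red grip and swung it to about 0.97 rad. Then I slid the caddy about 159 mm along +y, swung the lever down, released it and backed off. The first pinch sat about 6 mm too high, so I opened and gripped again before lifting.

**Last checks:**
- **Pointer:** In the wrist picture the pointer and the mark agree within about 1 mm along the rail. In the top picture their pixel columns also match within 1 mm. The side camera's best guess for the mark was actually the jar; its second guess puts the two about 4 mm apart, still within the limit.
- **Lever:** The lever angle came out near 0.02 rad with the grip still held. After release, the grip centre measured 74 mm high, against 72 mm at the locked start. That agrees within error.
- **Other things:** The perfume bottle and balm case stand in the tray. The clip and jar look unmoved in the top and side pictures; I did not measure the cup and hairbrush at the end.
- **Contact:** The gripper was clear of everything, with wrist force under 1 N. The highest force reading I saw was about 18 N, while seating the lever, and no picture showed the bar being touched.

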